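# Release a lock-pin cartridge from its push-latch rack

## Robot

A 7-joint arm with a two-finger parallel gripper is mounted at the origin on a cart in front of the work surface, level with it; the furniture and walls round the work are solid. World frame = base frame: x ahead of the robot, y to its left, z up, the work surface at z = 0. Lengths are in m, angles in rad, forces in N, time in s.
With the tool pointing down it reaches from about 0.4 to 0.85 m from the base axis. Payload 10.4 kg.
Tool frame: the origin (TCP) lies on the mounting face of the last link; the fingertips stand 173 mm ahead of it and the grasp point (between the pads) lies robot.hold_point_z ahead of it (robot.hold_point_z is the distance from the TCP to the grasp point, in m); z points along the fingers, y is the line along which they close (so a half turn about z gives the same grasp; the last joint's range is limited). The gripper opens to 85 mm and grips with 20 to 120 N. Pads are 22 mm wide; open, the fingers measure 114 mm over their backs; the gripper's body (76 mm by 85 mm) begins 54 mm behind the grasp point. The pads swing forward as they close: fully open they stand 13 mm farther back than shut.
Start: joints at [1.125, 0.332, -0.065, 1.46, 0.022, 1.35, -0.088], TCP at [0.256, -0.57, 0.405] pointing down, gripper open.
Joint ranges: [-2.6, 2.6], [-0.5, 2.12], [-1.47, 1.34], [0.16, 2.42], [-1.27, 4.41], [0.06, 2.06], [-2.6, 2.6]. Speed limits (rad/s): [2.22, 2.22, 2.79, 2.79, 3.14, 3.14, 3.14].

## Interface

Orientations are given as [roll, pitch, yaw] about the fixed x, y, z axes, in that order (R = Rz(yaw) Ry(pitch) Rx(roll)).
In Python, from station import robot gives the robot as it stands.
- The arm moves only by the tool apply_moves, never from a script. Its argument "rows" is a list of rows, each a list of 3 entries, a list of its own where there are three numbers: the shift along the tool's x, y, z in m, then the turn, a rotation vector about the tool's x, y, z in degrees, then the opening, from 0 (shut) to 1 (fully open). In form: [[[dx, dy, dz], [wx, wy, wz], jaw], ...]. A call has 1 to 12 rows; each row is the pose to reach, as a shift and turn from the pose commanded when the call began, along the tool's axes at that moment; what a row does not reach only later rows make up. A row lasts 1/8 s, in which the tool goes at most 62.5 mm and 10.7 degrees, less where a joint would pass 70% of its speed; a pose out of reach is approached as far as the arm can. A call with a gripper value outside its range is refused whole. The fingers move at their own pace and stop on an object; "grip_force" is the grip in N (left out, the last holds). Time passes only in rows, so rows that repeat a pose let the fingers close. It gives the time, the measured TCP pose, the force, the opening and the grip force at its end, in the units of the state.
- robot.read_state(): the state, without advancing time (a new reading comes with each control period).
- robot.get_image(name): name is "scene" or "top" or "wrist"; returns the picture (480x640x3 uint8, red, green, blue); there is no depth.
- robot.get_calibration(name): a dict with "fx", "fy", "cx", "cy" (pixels), "k1" (the pictures are not rectified: a ray, as slopes to the right and down, at radius r is drawn at 1 + k1 r^2 times it, then the intrinsics apply), "origin" and "attitude" of the camera in the world. Camera axes: x right, y down, z forward; pixel columns grow to the right and rows downward; lengths in m; the calibration is good to about 2 mm. A picture is of the moment at which its call begins: read the wrist's pose just before it. get_calibration takes no time and is no camera call; for the wrist camera it gives the pose at the moment of the call.
- robot.hand_in(): hands the job in; it is judged then, once.
The state is a dict: "time": time; "joint_positions": joint angles; "joint_velocities": joint speeds; "joint_efforts": joint torques, N m; "tool_pos": TCP position; "orientation": TCP orientation; "wrist_force": force on the tool from outside, world axes, zero at the start; "ft_torque": the same for the moment, N m; "finger_gap": finger opening in m; "gripper_force": force on a finger pad.
Only numpy, scipy, OpenCV 4.12 (cv2) and the standard library are available. Lean on these libraries where they do the work, as an engineer would, in place of code of your own. Each camera call takes 0.05 s, during which the arm holds its last target. There are 200 camera calls.

## Task

Draw the red-knobbed keeper pin all the way out of its lugs and park it lying in the two yellow forks at the front of the rack. Then press the green-topped cartridge straight in until its latch lets go and it springs out by itself, pull it out of its bay and stand it upright in the aluminium pocket. Leave the orange cartridge latched in the rack, and do not shift or tip the oil bottle, the tape measure or the padlock.

Things in the scene. Friction and masses are not known exactly. Their poses are not given: they have to be found in the camera images.
- release_rack: Fixed push-latch rack for lock-pin cartridges: dark base plate 8 mm thick carrying a blue housing (109 mm high at the back). Origin on the bench top, z up; x points from the rack's front (yellow forks, robot side) to its back, y to its left. The base reaches from x=-95 to 74 mm, housing to x=75 mm, y +-58 mm. Its place and yaw vary.
- park_line (a point): Where the axis of the parked pin belongs, midway between the two yellow forks (rack x=-75, y=0, z=45 mm; axes as the rack). Forks at rack y=+45 and -45 mm, 10 mm thick along y, 30 mm along x: each an open-topped U notch 13 mm wide, floor 4 mm below this point, flared mouth about 20 mm wide, top 12 mm above it. The pin lies along y in both, its origin within 30 mm of y=0.
- rack_face: The blue housing's sloping upper face, fixed to the rack. Origin 90 mm above the rack's origin. Its z is the face normal and the bays' axis, leaning 25 degrees from vertical towards the robot side; y is the rack's y; x runs up the slope. The face spans x -30 to 45, y +-58 mm.
- bay_left (a point): Mouth centre of the left bay, on the face at face x=0, y=+18 mm, 26 mm (x) by 30 mm (y): 4 mm wider than a cartridge both ways. Which bay holds which cartridge varies. Push latch: press the crown straight in (face -z); spring and latch resist with 5 to 8 N. 7 mm of travel trips it, 8 mm is the hard stop (crown still 2 mm proud); under 4 mm it stays latched.
- bay_right (a point): Mouth centre of the right bay (face x=0, y=-18 mm), same size and same push latch. Once tripped, when the presser backs away the cartridge rises by itself 26 mm along face z in about 0.7 s (only if nothing is in its way) and stays out, loose in the bay, to be pulled out along face z; it does not latch again.
- lug_bore (a point): In the bore of the right steel lug where the pin lies (face x=0, y=-52, z=15.5 mm). Two lugs, at face y=-52 and +52 mm, each 6 mm thick along y, face x -11 to 16, up to face z=31 mm, with a square bore 13 mm wide (face x -4 to 9, z 11.5 to 24.5 mm) in which the 8 mm pin lies in the lower corner.
- green_cartridge: Wanted cartridge, about 50 g: grey barrel 22 mm (its x) by 26 mm (its y) by 52 mm long, with a green band and a green domed crown 10 mm high on top. Origin: centre of its bottom end; z along it to the crown. Starts latched, its axes parallel to the face's, bottom at face z=-52 mm, only the crown proud; sprung out, bottom at -26 mm: 26 mm of barrel and the crown proud.
- green_cartridge_top (a point): Centre of the tip of the green crown (flat, 9 mm wide), 62 mm along the cartridge's z from its origin. The cartridge lies against the lower wall of its bay, about 2 mm towards face -x of the bay's centre.
- orange_cartridge: A like cartridge with orange crown and band, latched in the other bay; it must stay latched.
- keeper_pin: Loose keeper pin, about 60 g: steel shank of 8 mm diameter from y=+60 to -74 mm along its own y, red ribbed knob at the -y end. Origin on its axis. Starts lying along the rack's y through both lugs, 1.5 mm above the crowns, origin within 8 mm of rack y=0, knob beyond the rack's right side (-y). Draws out straight towards rack -y; after 126 mm it is surely clear of both lugs. It may roll about its axis.
- pin_knob (a point): Centre of the red knob (16 mm diameter, 30 mm long) on the pin's axis, 89 mm along the pin's -y from its origin: grip it here, across the axis.
- bench_pocket: Fixed open-topped aluminium pocket, 60 x 60 mm, 28 mm high, walls 5 mm, inside 50 x 50 mm, inner floor 6 mm above its origin. Origin on the bench, centre of its underside, z up.
- oil_bottle: Bystander: upright oil bottle with spout, 45 mm wide, 133 mm tall, origin at the centre of its bottom; right of the rack, a little behind the line along which the pin is drawn.
- tape_measure: Bystander: yellow tape measure standing on its edge, 33 x 70 mm, 60 mm tall, origin at the centre of its bottom, behind the pocket.
- padlock: Bystander: grey padlock lying flat, 78 x 48 x 19 mm, origin at the centre of its underside, left of the rack's front.

How it is judged:
By the outcome, as a careful person would: the job done as asked, in the order asked, and still so for the second after the job is handed in, with the robot touching nothing.
It also fails if it takes over 54 s, if anything falls off the work surface, if the arm or the gripper's body presses on something with over 40 N, if the wrist force passes 120 N, or if a joint passes its speed limit or range.

## Working session

There is one attempt and no reset: what is moved stays moved. The work goes in short steps, Python scripts to look and compute and a tool call to move; the robot and the scene stay as the last step left them, time stands still between calls to the robot, and variables do not carry over. Pictures are saved under pics/ and viewed, at most 12 in all, crops included, and the job is handed in when it is done.

Besides the shell and the picture viewer there is one more tool, called after "Request:" by a JSON object that holds its "fn" and its "kwargs". apply_moves: Moves the arm, as the interface text tells. Its arguments: {"type":"object","properties":{"rows":{"type":"array","items":{"type":"array"}},"grip_force":{"type":"number"}},"required":["rows"]}

```bash
mkdir -p pics; ls
python3 - <<'E'
from station import robot
import cv2
s=robot.read_state(); print(s); print(robot.hold_point_z)
for n in ["scene","top"]:
    c=robot.get_calibration(n); print(n,c)
    cv2.imwrite(f"pics/{n}0.png",robot.get_image(n)[:,:,::-1])
print(robot.get_calibration("wrist"))
E
```

```text
pics
{'time': 0.0, 'joint_positions': array([ 1.12538906,  0.3328656 , -0.06466414,  1.4609502 ,  0.02162845,
        1.3498913 , -0.08850172]), 'joint_velocities': array([ 0.00047294, -0.00026785, -0.00034955,  0.00112535,  0.00138007,
       -0.00091364,  0.00139566]), 'joint_efforts': array([-5.06310171e-04, -6.25442505e+01,  4.84480674e-02, -3.91605806e+01,
        1.59984932e-02,  9.83984792e-03, -1.11489530e-04]), 'tool_pos': array([ 0.25638146, -0.56985185,  0.40391535]), 'orientation': array([-3.14017797e+00,  1.05471204e-04,  4.22799151e-01]), 'wrist_force': array([ 0.7010821 , -0.49113476,  0.68644413]), 'ft_torque': array([-0.01823185,  0.01898541, -0.00584316]), 'gripper_force': 0.0, 'finger_gap': 0.0855754235493829}
0.1547
scene {'fx': 598.9973532147555, 'fy': 598.9973532147555, 'cx': 327.2971805387982, 'cy': 232.6323357463482, 'k1': -0.14983217561563766, 'origin': array([-0.04527155,  0.40997152,  0.64205941]), 'attitude': array([-2.18124437, -0.00782764, -2.21335999])}
top {'fx': 563.7952048707332, 'fy': 563.7952048707332, 'cx': 311.0535770081873, 'cy': 243.78557693131035, 'k1': -0.0006867040568685857, 'origin': array([ 0.38290854, -0.05497463,  1.27296943]), 'attitude': array([-2.97419192, -0.0104689 , -1.58789542])}
{'fx': 331.02253552489384, 'fy': 331.02253552489384, 'cx': 318.79218727942754, 'cy': 234.94493104714059, 'k1': 0.020473821518292384, 'origin': array([ 0.33407065, -0.53432988,  0.37368161]), 'attitude': array([ 2.80667183e+00,  1.42263987e-03, -1.14766212e+00])}
```

View pics/scene0.png

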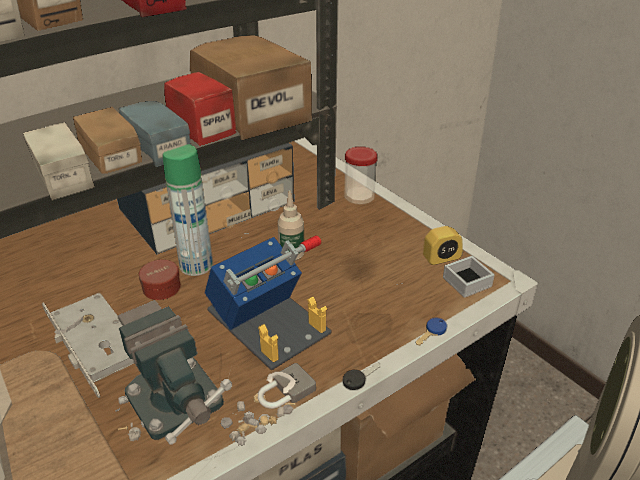

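View pics/top0.png

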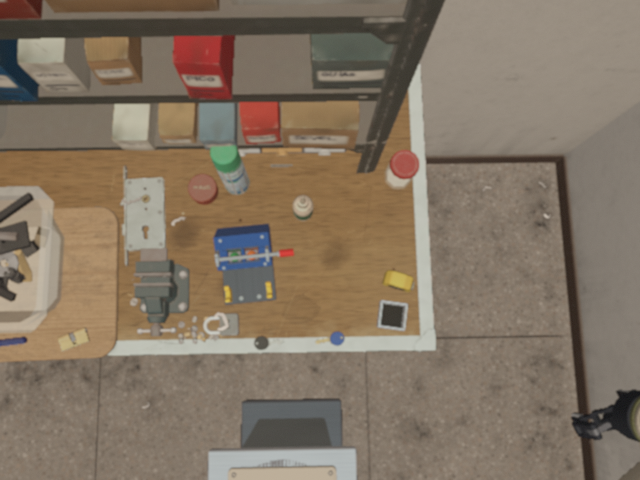

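The scene view shows the rack with the pin knob at (312,243), the forks at (268,343) and (317,315), and the pocket at (468,275). The green cartridge is in the left bay and the orange in the right. In the top view the rack is at (245,262), the knob at (287,253), the forks at (227,294) and (269,290), and the pocket at (393,315).

```bash
cat > h.py <<'E'
import numpy as np, cv2
from scipy.spatial.transform import Rotation as Rot
from station import robot
def R(e): return Rot.from_euler('xyz',e).as_matrix()
def rays(c,uv):
    uv=np.atleast_2d(np.asarray(uv,float))
    K=np.array([[c['fx'],0,c['cx']],[0,c['fy'],c['cy']],[0,0,1]])
    n=cv2.undistortPoints(uv[:,None],K,np.array([c['k1'],0,0,0.]))[:,0]
    d=np.c_[n,np.ones(len(n))]@R(c['attitude']).T
    return c['origin'],d/np.linalg.norm(d,axis=1)[:,None]
def onz(c,uv,z):
    o,d=rays(c,uv); return o+d*((z-o[2])/d[:,2])[:,None]
def tri(*cu):
    A=np.zeros((3,3));b=np.zeros(3)
    for c,uv in cu:
        o,d=rays(c,uv); P=np.eye(3)-np.outer(d[0],d[0]); A+=P;b+=P@o
    p=np.linalg.solve(A,b)
    res=[np.linalg.norm((np.eye(3)-np.outer(d[0],d[0]))@(p-o)) for o,d in (rays(*x) for x in cu)]
    return p,max(res)
def proj(c,p):
    q=(np.atleast_2d(p)-c['origin'])@R(c['attitude']); n=q[:,:2]/q[:,2:]
    n=n*(1+c['k1']*(n**2).sum(1))[:,None]
    return n*[c['fx'],c['fy']]+[c['cx'],c['cy']]
HSV={'red':[(0,150,90),(6,255,255)],'yellow':[(20,150,120),(32,255,255)],'green':[(45,100,40),(85,255,255)],'orange':[(7,170,150),(17,255,255)],'blue':[(105,120,30),(125,255,255)]}
def blobs(img,col,box=None,amin=8):
    h=cv2.cvtColor(img,cv2.COLOR_RGB2HSV); m=cv2.inRange(h,*map(np.array,HSV[col]))
    if col=='red': m|=cv2.inRange(h,np.array((174,150,90)),np.array((180,255,255)))
    if box: k=np.zeros_like(m);x0,y0,x1,y1=box;k[y0:y1,x0:x1]=1;m*=k
    n,l,s,ce=cv2.connectedComponentsWithStats(m)
    return [(np.round(ce[i],1).tolist(),s[i].tolist()) for i in range(1,n) if s[i][4]>=amin]
E
python3 - <<'E'
from h import *
for n,b in (("scene",(190,200,520,380)),("top",(205,210,430,345))):
    im=cv2.imread(f"pics/{n}0.png")[:,:,::-1].copy()
    for c in HSV: print(n,c,blobs(im,c,b))
    if n=="top":
        g=cv2.cvtColor(im,cv2.COLOR_RGB2GRAY)
        m=(g[290:340,370:420]<50).astype(np.uint8); print("pk",cv2.connectedComponentsWithStats(m)[2:])
E
```

```text
scene red [([311.5, 242.5], [301, 235, 20, 17, 180])]
scene yellow [([442.1, 245.2], [425, 226, 37, 39, 629]), ([311.8, 301.3], [308, 297, 8, 10, 50]), ([317.4, 313.5], [309, 306, 18, 19, 125]), ([316.6, 324.2], [313, 322, 8, 6, 19]), ([268.6, 340.3], [259, 324, 19, 37, 210]), ([262.6, 348.4], [261, 346, 4, 7, 9])]
scene green [([298.6, 240.1], [292, 232, 12, 16, 63]), ([280.5, 236.9], [280, 234, 3, 6, 10]), ([281.5, 243.9], [280, 242, 4, 5, 10]), ([251.9, 280.3], [245, 275, 13, 11, 95])]
scene orange [([271.5, 270.3], [265, 265, 13, 10, 81])]
scene blue [([200.6, 217.2], [198, 215, 7, 5, 11]), ([192.9, 219.5], [192, 216, 4, 7, 11]), ([249.8, 284.7], [205, 237, 96, 92, 3973]), ([205.0, 263.1], [204, 261, 3, 5, 11]), ([436.1, 326.3], [427, 318, 19, 17, 208])]
top red [([286.4, 252.5], [280, 249, 14, 8, 92])]
top yellow [([387.0, 277.7], [383, 271, 9, 14, 75]), ([268.9, 289.4], [267, 282, 5, 16, 54]), ([227.8, 293.5], [225, 286, 6, 15, 65]), ([406.5, 289.0], [404, 288, 6, 3, 11])]
top green [([234.0, 253.6], [232, 253, 5, 2, 8])]
top orange []
top blue [([241.4, 241.3], [215, 232, 55, 24, 717]), ([242.4, 251.2], [242, 249, 2, 5, 9]), ([242.1, 264.6], [219, 259, 46, 11, 187])]
pk (array([[   0,    0,   50,   50, 2500]], dtype=int32), array([[24.5, 24.5]]))
```

Run:
```python
from h import *
cs,ct=robot.get_calibration("scene"),robot.get_calibration("top")
k,r=tri((cs,(311.5,242.5)),(ct,(286.4,252.5)));print("knob",k,r)
fr=onz(ct,(268.9,289.4),.05)[0];fl=onz(ct,(227.8,293.5),.05)[0]
print("forks",fr,fl, tri((cs,(316,313)),(ct,(268.9,289.4))),tri((cs,(268.3,341)),(ct,(227.8,293.5))))
v=fl-fr; yaw=np.arctan2(v[1],v[0])-np.pi/2; print("yaw deg",np.degrees(yaw),np.linalg.norm(v))
o=(fl+fr)/2+.075*np.array([np.cos(yaw),np.sin(yaw),0]);print("rack o",o)
print("pocket",onz(ct,[(393,315)],.028))
# pin y axis prediction
c,s=np.cos(yaw),np.sin(yaw)
Rr=np.array([[c,-s,0],[s,c,0],[0,0,1]]); print("knob in rack",Rr.T@(k-[o[0],o[1],0]))
a=np.radians(-25);print("expected", .0,-.089, .09+.0155*np.cos(a), -.0155*np.sin(.436))
E_=R(robot.read_state()['orientation']);cw=robot.get_calibration("wrist")
print("cam in tool",E_.T@(cw['origin']-robot.read_state()['tool_pos']),E_.T@R(cw['attitude']))
```

```text
knob [ 0.56217279 -0.01902148  0.10347832] 0.0005893979906655864
forks [0.49042077 0.02181788 0.05      ] [0.48297955 0.11074261 0.05      ] (array([0.4919748 , 0.02292873, 0.03234587]), np.float64(3.0637804915373957e-06)) (array([0.48404942, 0.11262851, 0.03332433]), np.float64(0.0004701407503015684))
yaw deg 4.783365129121239 0.08923552699884604
rack o [0.56143894 0.07253439 0.05      ]
pocket [[ 0.43169049 -0.24885087  0.028     ]]
knob in rack [-0.00690342 -0.09129818  0.10347832]
expected 0.0 -0.089 0.10404777069906807 -0.006545914438565599
cam in tool [ 0.08540624 -0.00050613  0.03030888] [[ 3.32900095e-04 -9.44457129e-01 -3.28634479e-01]
 [ 9.99999929e-01  3.71904808e-04 -5.58312555e-05]
 [ 1.74950970e-04 -3.28634438e-01  9.44457186e-01]]
```

```bash
cat >> h.py <<'E'
yaw0=np.radians(4.78); ro=np.array([.5614,.0725,0.]); HP=robot.hold_point_z
def rack(): return Rot.from_euler('z',yaw0).as_matrix()
def Rtool(tilt=0,yaw=None):  # tool x along rack +y, z down tilted forward by tilt deg
    a=np.radians(tilt); Rr=rack() if yaw is None else Rot.from_euler('z',yaw).as_matrix()
    z=np.array([np.sin(a),0,-np.cos(a)]); x=np.array([0,1.,0]); return Rr@np.c_[x,np.cross(z,x),z]
def r2w(p): return ro+rack()@np.asarray(p,float)
def f2r(p):
    a=np.radians(25);x,y,z=p; return np.array([x*np.cos(a)-z*np.sin(a),y,.09+x*np.sin(a)+z*np.cos(a)])
def go(pt,Rt,reach=HP,cur=None):
    """shift/turn (tool frame) bringing the point at `reach` ahead of TCP to world pt"""
    s=robot.read_state() if cur is None else cur; p,Rc=s['tool_pos'],R(s['orientation'])
    d=Rc.T@(np.asarray(pt)-Rt[:,2]*reach-p); w=Rot.from_matrix(Rc.T@Rt).as_rotvec(degrees=True)
    print("shift mm",np.round(d*1e3,1),"turn",np.round(w,2)); return d,w
E
python3 - <<'E'
from h import *
go((.5622,-.019,.184),Rtool())
ct=robot.get_calibration("top");print("bottle",onz(ct,[(302,207)],.06), "tape",onz(ct,[(399,281)],.06))
E
```

```text
shift mm [ 504.9 -376.8   65.7] turn [-6.000e-02 -4.000e-02 -7.056e+01]
bottle [[ 0.67023681 -0.05261264  0.06      ]] tape [[ 0.50315849 -0.25987227  0.06      ]]
```

Request:
{"fn": "apply_moves", "kwargs": {"rows": [[[0.505,-0.377,0.066],[0,0,-70.6],0.5],[[0.505,-0.377,0.066],[0,0,-70.6],0.5],[[0.505,-0.377,0.066],[0,0,-70.6],0.5],[[0.505,-0.377,0.066],[0,0,-70.6],0.5],[[0.505,-0.377,0.066],[0,0,-70.6],0.5],[[0.505,-0.377,0.066],[0,0,-70.6],0.5],[[0.505,-0.377,0.066],[0,0,-70.6],0.5],[[0.505,-0.377,0.066],[0,0,-70.6],0.5],[[0.505,-0.377,0.066],[0,0,-70.6],0.5],[[0.505,-0.377,0.066],[0,0,-70.6],0.5],[[0.505,-0.377,0.066],[0,0,-70.6],0.5],[[0.505,-0.377,0.066],[0,0,-70.6],0.5]]}}

```text
time: 1.6
tool_pos: [0.5623, -0.0187, 0.3382]
orientation: [-3.141, -0.0, 1.656]
wrist_force: [-0.5, -0.6, -0.8]
finger_gap: 0.043
gripper_force: 0.0
```

Run:
```python
from h import *
s=robot.read_state(); c=robot.get_calibration("wrist"); im=robot.get_image("wrist")
print(s['time'],s['tool_pos'],np.degrees(s['orientation']),s['joint_positions'])
go((.5622,-.019,.184),Rtool(),cur=s)
cv2.imwrite("pics/w1.png",im[:,:,::-1]); import pickle; pickle.dump(c,open("w1.pkl","wb"))
for k in ('red','yellow','green','orange'): print(k,blobs(im,k,amin=60))
```

```text
1.6 [ 0.56227239 -0.01871094  0.33819083] [-1.79941657e+02 -9.46041714e-03  9.48907806e+01] [ 0.46828931  0.30292166 -0.60942023  1.68960244  0.18346994  1.20779383
 -0.10004855]
shift mm [-0.3 -0.1 -0.5] turn [-0.06 -0.01  0.11]
red [([319.8, 253.7], [308, 231, 25, 46, 1023])]
yellow [([222.2, 38.4], [189, 23, 64, 31, 1451]), ([233.1, 166.2], [206, 157, 54, 20, 872]), ([268.4, 399.7], [262, 389, 14, 21, 219])]
green [([348.7, 72.4], [327, 45, 27, 52, 238]), ([334.1, 69.3], [327, 51, 17, 38, 481]), ([619.9, 69.5], [612, 62, 18, 16, 106]), ([612.1, 96.8], [606, 85, 14, 24, 206]), ([422.4, 253.3], [409, 240, 35, 36, 293])]
orange [([348.4, 133.3], [345, 112, 6, 44, 149]), ([333.0, 133.8], [327, 117, 15, 34, 406])]
```

View pics/w1.png

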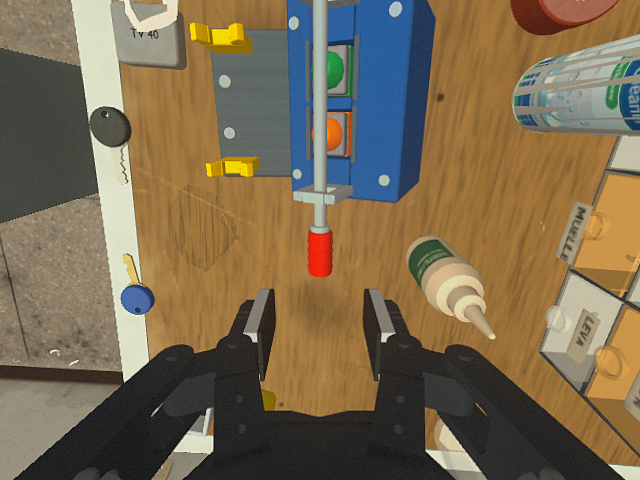

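The wrist view shows the pin vertical at column 320, with the knob centre at about (320,253) between the finger columns (centre 318). The forks are at (222,38) and (233,166), the crowns at (334,69) and (333,134).

Run:
```python
from h import *; import pickle
c=pickle.load(open("w1.pkl","rb"))
k=onz(c,[(319.8,253.7),(319.5,228),(320,277),(320,20),(320.5,185)],.104);print("knob",k)
v=k[3]-k[1];print("pin yaw",np.degrees(np.arctan2(v[1],v[0]))-90)
toR=lambda p:(p-ro)@rack()
print(toR(k[0]))
f=np.r_[onz(c,[(222,38),(233,166)],.05)];print("forks rack",toR(f))
# predicted features
for n,p in (("fork L top",(-.075,.045,.057)),("fork R top",(-.075,-.045,.057)),("green tip",f2r((-.002,.018,.010))),("orange tip",f2r((-.002,-.018,.010))),("face corner back R",f2r((.045,-.058,0))),("face corner front R",f2r((-.03,-.058,0)))): print(n,proj(c,r2w(p)))
go(k[0],Rtool())
```

```text
knob [[ 0.56295222 -0.01720936  0.104     ]
 [ 0.56120356  0.00067084  0.104     ]
 [ 0.564573   -0.03428742  0.104     ]
 [ 0.55150122  0.11573306  0.104     ]
 [ 0.55940592  0.02860462  0.104     ]]
pin yaw 4.8199197939062515
[-0.00592866 -0.0895267   0.104     ]
forks rack [[-0.07267477  0.04624912  0.05      ]
 [-0.07265193 -0.0392268   0.05      ]]
fork L top [[215.71122425  37.66921508]]
fork R top [[228.24090484 174.98042985]]
green tip [[320.20814103  75.96313661]]
orange tip [[319.98818025 141.47989059]]
face corner back R [[395.47533624 209.82924925]]
face corner front R [[289.93276756 198.14912458]]
shift mm [ 2.7  1.2 79.7] turn [-0.05  0.03 -0.  ]
```

Request:
{"fn": "apply_moves", "kwargs": {"rows": [[[0.0025,0.001,0.04],[0,0,0],0.5],[[0.0025,0.001,0.08],[0,0,0],0.5],[[0.0025,0.001,0.08],[0,0,0],0.5],[[0.0025,0.001,0.08],[0,0,0],0],[[0.0025,0.001,0.08],[0,0,0],0],[[0.0025,0.001,0.08],[0,0,0],0],[[0.0025,0.001,0.08],[0,0,0],0],[[0.0025,0.001,0.08],[0,0,0],0],[[0.0025,0.001,0.08],[0,0,0],0]], "grip_force": 60}}

```text
time: 2.78
tool_pos: [0.5635, -0.0167, 0.2597]
orientation: [3.14, 0.001, 1.655]
wrist_force: [-0.9, -2.4, 5.6]
finger_gap: 0.014
gripper_force: 58.8
```

Request:
{"fn": "apply_moves", "kwargs": {"rows": [[[0,0,-0.002],[0,0,0],0],[[-0.015,0,-0.002],[0,0,0],0],[[-0.035,0,-0.002],[0,0,0],0],[[-0.055,0,-0.002],[0,0,0],0],[[-0.075,0,-0.002],[0,0,0],0],[[-0.095,0,-0.002],[0,0,0],0],[[-0.115,0,-0.002],[0,0,0],0],[[-0.132,0,-0.002],[0,0,0],0],[[-0.145,0,-0.002],[0,0,0],0],[[-0.145,0,-0.002],[0,0,0],0]]}}

```text
time: 4.03
tool_pos: [0.5752, -0.162, 0.2606]
orientation: [-3.141, 0.0, 1.654]
wrist_force: [-0.1, -0.1, -0.6]
finger_gap: 0.014
gripper_force: 58.6
```

Run:
```python
from h import *; import pickle
s=robot.read_state(); c=robot.get_calibration("wrist"); im=robot.get_image("wrist")
print(s['tool_pos'],s['wrist_force'])
cv2.imwrite("pics/w2.png",im[:,:,::-1]); pickle.dump(c,open("w2.pkl","wb"))
for k in ('red','yellow','green','orange'): print(k,blobs(im,k,amin=60))
```

```text
[ 0.57523311 -0.16196074  0.26056841] [-0.12978755 -0.14180686 -0.62368368]
red [([318.7, 325.2], [300, 288, 38, 72, 2119]), ([621.3, 464.6], [593, 453, 47, 27, 897])]
yellow [([230.3, 332.2], [200, 316, 56, 34, 1004]), ([198.2, 400.5], [188, 391, 20, 21, 99])]
green [([483.5, 91.2], [462, 43, 57, 86, 1597])]
orange []
```

View pics/w2.png

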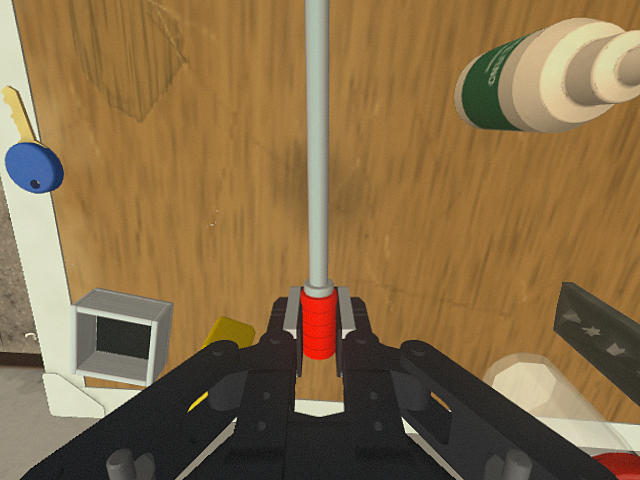

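The pin is out and held straight at column 317, with its knob at (318,325). The pocket rim runs from (72,290) to (172,385). Next I move over the forks.

Request:
{"fn": "apply_moves", "kwargs": {"rows": [[[0,-0.035,0],[0,0,0],0],[[0,-0.067,0.005],[0,0,0],0],[[0.0,-0.067,0.016],[0,0,0],0],[[0.04,-0.067,0.016],[0,0,0],0],[[0.08,-0.067,0.016],[0,0,0],0],[[0.12,-0.067,0.016],[0,0,0],0],[[0.146,-0.067,0.016],[0,0,0],0],[[0.146,-0.067,0.016],[0,0,0],0]]}}

```text
time: 5.08
tool_pos: [0.4966, -0.0178, 0.2448]
orientation: [3.141, -0.001, 1.66]
wrist_force: [0.6, -1.3, -0.5]
finger_gap: 0.0141
gripper_force: 58.7
```

Run:
```python
from h import *; import pickle
s=robot.read_state(); c=robot.get_calibration("wrist"); im=robot.get_image("wrist")
g=s['tool_pos']+R(s['orientation'])[:,2]*HP
print(s['tool_pos'],s['wrist_force'],'grasp rack',(g-ro)@rack())
cv2.imwrite("pics/w3.png",im[:,:,::-1]); pickle.dump(c,open("w3.pkl","wb"))
for p in ((-.075,.045,.057),(-.075,-.045,.057),(-.085,-.050,.057),(-.065,-.050,.057)): print(p,proj(c,r2w(p)))
```

```text
[ 0.49656136 -0.01783447  0.24481513] [ 0.64454497 -1.26459941 -0.53785829] grasp rack [-0.07202286 -0.0844668   0.09011525]
(-0.075, 0.045, 0.057) [[312.42062696   2.92683064]]
(-0.075, -0.045, 0.057) [[312.46161527 218.25296141]]
(-0.085, -0.05, 0.057) [[292.4562689  227.74715537]]
(-0.065, -0.05, 0.057) [[332.45675442 227.98452313]]
```

View pics/w3.png

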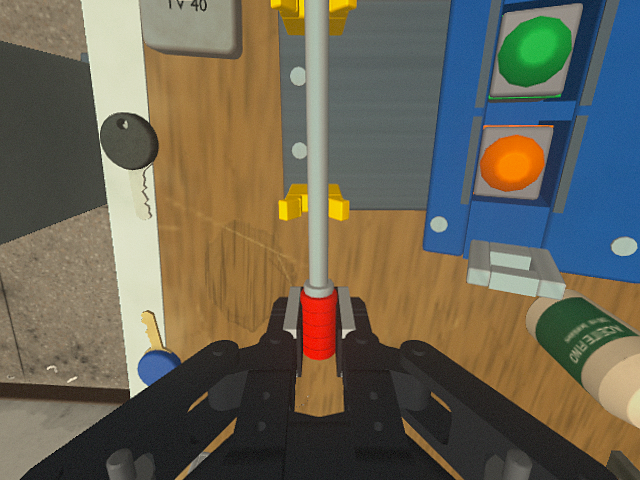

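The right fork's arms span columns 279–349 (centre 314), while the pin is at 317, so it is about 1.7 mm too far in +x. Rows suggest the rack lies about 4 mm further left than estimated. Correct and lower.

Request:
{"fn": "apply_moves", "kwargs": {"rows": [[[0,-0.0017,0.008],[0,0,0],0],[[0,-0.0017,0.018],[0,0,0],0],[[0,-0.0017,0.028],[0,0,0],0],[[0,-0.0017,0.036],[0,0,0],0],[[0,-0.0017,0.041],[0,0,0],0],[[0,-0.0017,0.043],[0,0,0],0],[[0,-0.0017,0.043],[0,0,0],0]]}}

```text
time: 6.0
tool_pos: [0.4946, -0.0211, 0.2018]
orientation: [3.141, 0.0, 1.655]
wrist_force: [-0.5, -0.0, 0.4]
finger_gap: 0.0139
gripper_force: 58.7
```

Run:
```python
from h import *; import pickle
s=robot.read_state(); c=robot.get_calibration("wrist"); im=robot.get_image("wrist")
print(s['tool_pos'],s['wrist_force'],s['ft_torque'])
sc=robot.get_image("scene"); a=cv2.resize(sc[220:380,190:350],None,fx=3,fy=3,interpolation=cv2.INTER_CUBIC)
b=im[0:480,180:500]
cv2.imwrite("pics/w4.png",np.hstack([a,b])[:,:,::-1]); pickle.dump(c,open("w4.pkl","wb"))
```

```text
[ 0.4946371  -0.02113534  0.20178447] [-0.45425173 -0.03740018  0.39687395] [-0.00416872 -0.00808667  0.01493832]
```

View pics/w4.png

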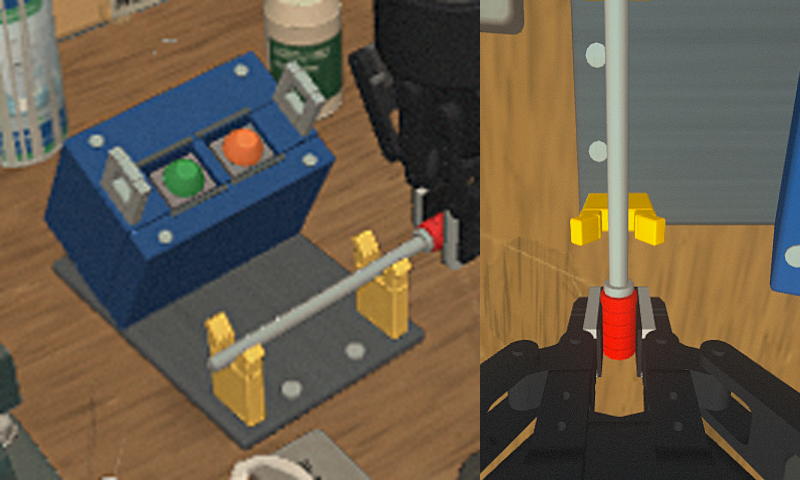

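The pin lies in both notches, near the left fork at (215,360) and the right fork at (380,260) in the composite. Lower to contact, release and rise.

Request:
{"fn": "apply_moves", "kwargs": {"rows": [[[0,0,0.001],[0,0,0],0],[[0,0,0.002],[0,0,0],0],[[0,0,0.002],[0,0,0],0.15],[[0,0,0.002],[0,0,0],0.3],[[0,0,0.002],[0,0,0],0.5],[[0,0,0.002],[0,0,0],0.5],[[0,0,0.002],[0,0,0],0.5],[[0,0,-0.02],[0,0,0],0.5],[[0,0,-0.06],[0,0,0],0.5],[[0,0,-0.1],[0,0,0],0.5],[[0,0,-0.14],[0,0,0],0.5]]}}

```text
time: 7.48
tool_pos: [0.4944, -0.0211, 0.343]
orientation: [3.142, 0.0, 1.655]
wrist_force: [0.9, 0.9, -0.3]
finger_gap: 0.0428
gripper_force: 0.0
```

Run:
```python
from h import *
# target: above rack, tilted, tip 80mm above face at left bay (provisional rack shift +4mm in y)
go(r2w(f2r((-.002,.018+.004,.10))),Rtool(25),reach=.173)
```

```text
shift mm [109.7 -42.5   6.4] turn [-2.5e+01 -1.0e-02  5.0e-02]
```

Request:
{"fn": "apply_moves", "kwargs": {"rows": [[[0.11,-0.0425,0.0065],[-25,0,0],0],[[0.11,-0.0425,0.0065],[-25,0,0],0],[[0.11,-0.0425,0.0065],[-25,0,0],0],[[0.11,-0.0425,0.0065],[-25,0,0],0],[[0.11,-0.0425,0.0065],[-25,0,0],0]]}}

```text
time: 8.1
tool_pos: [0.4433, 0.0843, 0.3353]
orientation: [2.707, -0.0, 1.654]
wrist_force: [0.5, -1.3, -0.3]
finger_gap: 0.0002
gripper_force: 0.0
```

Run:
```python
from h import *; import pickle
s=robot.read_state(); c=robot.get_calibration("wrist"); im=robot.get_image("wrist")
print(s['tool_pos'],s['orientation'],s['finger_gap'])
cv2.imwrite("pics/w5.png",im[:,:,::-1]); pickle.dump((c,s),open("w5.pkl","wb"))
for k in ('yellow','green','orange','red'): print(k,blobs(im,k,amin=60))
for n,p in (("green tip",f2r((-.002,.018,.010))),("orange tip",f2r((-.002,-.018,.010))),("corner back L",f2r((.045,.058,0))),("corner front L",f2r((-.03,.058,0)))): print(n,proj(c,r2w(p)))
```

```text
[0.44328887 0.08434544 0.33530288] [ 2.70667558e+00 -3.10626797e-04  1.65394012e+00] 0.00016697251715748623
yellow [([223.0, 196.9], [213, 185, 22, 23, 362]), ([193.5, 198.3], [184, 186, 20, 26, 424]), ([232.5, 296.1], [224, 278, 20, 34, 394]), ([206.9, 298.6], [198, 281, 19, 38, 536])]
green [([566.4, 238.8], [553, 211, 43, 66, 385]), ([606.9, 256.8], [565, 213, 75, 93, 5286]), ([319.4, 237.0], [306, 225, 27, 25, 505]), ([367.9, 329.6], [355, 313, 37, 35, 395])]
orange [([428.4, 128.9], [423, 106, 22, 52, 96]), ([319.5, 277.9], [307, 268, 25, 19, 388])]
red [([629.4, 369.5], [613, 317, 27, 92, 1285]), ([224.3, 340.6], [216, 330, 19, 22, 223])]
green tip [[318.7295014  246.13237939]]
orange tip [[318.73509513 289.05156499]]
corner back L [[382.62889368 190.53341596]]
corner front L [[280.73025429 190.52576236]]
```

View pics/w5.png

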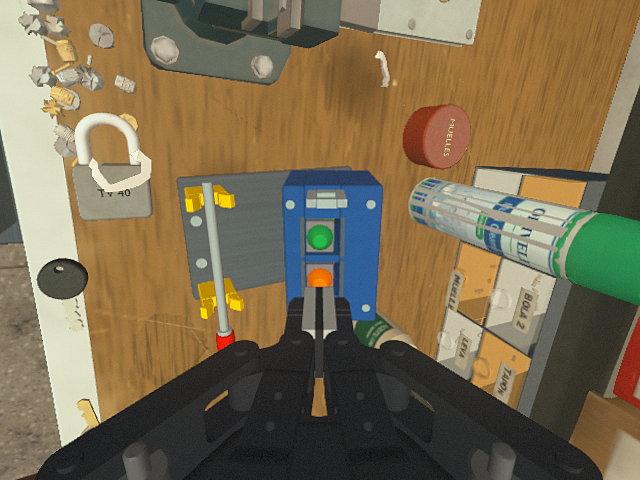

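The pin rests in both forks (top row 185, knob (224,340)). The green crown centre is at (319,237), about 9 px from the prediction, so I refine the rack's y.

Run:
```python
from h import *; import pickle
c,s=pickle.load(open("w5.pkl","rb"))
Rf=Rtool(25); n=-Rf[:,2]; ex=Rf[:,1]; ey=Rf[:,0]; fo=r2w((0,0,.09))
def face(uv,h):
    o,d=rays(c,uv); p=o+d*(((fo+n*h-o)@n)/(d@n))[:,None]; q=p-fo; return np.round(1e3*np.c_[q@ex,q@ey],1)
print("green",face([(319.4,237)],.006)); print("corners BL,FL,bay",face([(382,182),(285,184)],0))
im=cv2.imread("pics/w5.png")[:,:,::-1].copy()
h=cv2.cvtColor(im,cv2.COLOR_RGB2HSV)[:,:,0]; m=cv2.inRange(cv2.cvtColor(im,cv2.COLOR_RGB2HSV),np.array((105,120,30)),np.array((125,255,255)))
m[:, :270]=0; m[:,395:]=0; m[:160]=0;m[240:]=0
print("blue rows at cols",[(x,np.flatnonzero(m[:,x])[:1]) for x in (290,300,350,375)],"cols at row 230",np.flatnonzero(m[230])[[0,-1]])
cs=robot.get_calibration("scene")
print("scene green tip pred",[proj(cs,r2w(f2r((-.002,.018+d,.006))))for d in(0,.005)],"meas 251.9,280.3")
```

```text
green [[-1.5 23.8]]
corners BL,FL,bay [[ 44.1  64.3]
 [-26.7  62.8]]
blue rows at cols [(290, array([173])), (300, array([171])), (350, array([171])), (375, array([180]))] cols at row 230 [284 379]
scene green tip pred [array([[252.54098946, 275.65437968]]), array([[249.73113564, 277.08230996]])] meas 251.9,280.3
```

```bash
sed -i 's/ro=np.array(\[.5614,.0725,0.\])/ro=np.array([.5614,.0725,0.])+.0054*np.array([-np.sin(yaw0),np.cos(yaw0),0])/' h.py
python3 - <<'E'
from h import *
go(r2w(f2r((-.0018,.018,.013))),Rtool(25),reach=.173)
E
```

```text
shift mm [ 1.7  0.3 85.6] turn [-0.08 -0.03 -0.03]
```

Request:
{"fn": "apply_moves", "kwargs": {"rows": [[[0.0015,0,0.04],[0,0,0],0],[[0.0015,0,0.075],[0,0,0],0],[[0.0015,0,0.086],[0,0,0],0],[[0.0015,0,0.086],[0,0,0],0],[[0.0015,0,0.087],[0,0,0],0]]}}

```text
time: 8.78
tool_pos: [0.4798, 0.0893, 0.2568]
orientation: [2.705, -0.0, 1.654]
wrist_force: [-0.2, -0.9, -0.4]
finger_gap: -0.0002
gripper_force: 0.0
```

Run:
```python
from h import *
s=robot.read_state(); c=robot.get_calibration("wrist"); im=robot.get_image("wrist")
print(s['tool_pos'],s['wrist_force'])
go(r2w(f2r((-.0018,.018,.010))),Rtool(25),reach=.173,cur=s)
sc=robot.get_image("scene"); a=cv2.resize(sc[220:340,190:310],None,fx=4,fy=4,interpolation=cv2.INTER_CUBIC)
cv2.imwrite("pics/w6.png",np.hstack([a,im[:,180:500]])[:,:,::-1])
```

```text
[0.47975614 0.08929831 0.25676062] [-0.16330072 -0.94119625 -0.44846878]
shift mm [-0.1  0.2  1.9] turn [ 0.01 -0.01  0.  ]
```

View pics/w6.png

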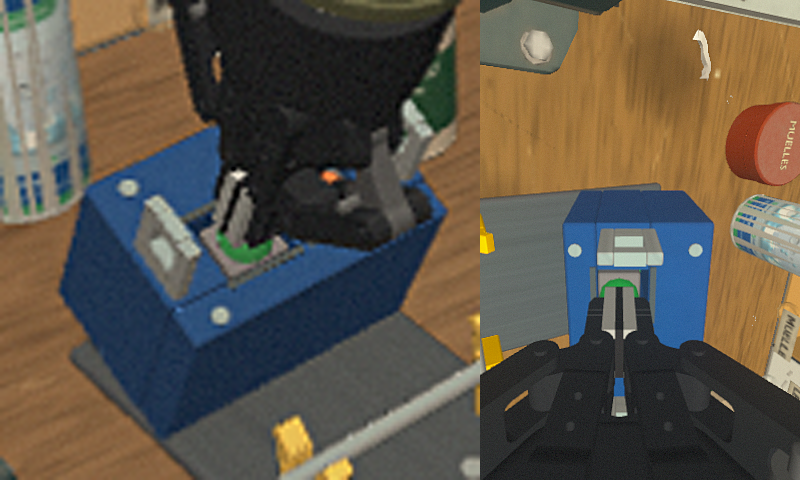

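The fingertips stand right over the green crown (at (245,245) in the scene crop). Begin pressing and read the force.

Request:
{"fn": "apply_moves", "kwargs": {"rows": [[[0,0,0.002],[0,0,0],0],[[0,0,0.004],[0,0,0],0],[[0,0,0.005],[0,0,0],0],[[0,0,0.005],[0,0,0],0]]}}

```text
time: 9.38
tool_pos: [0.4818, 0.0896, 0.2521]
orientation: [2.704, 0.0, 1.655]
wrist_force: [0.3, -0.3, 3.7]
finger_gap: -0.0001
gripper_force: 1.6
```

Request:
{"fn": "apply_moves", "kwargs": {"rows": [[[0,0,0.0015],[0,0,0],0],[[0,0,0.003],[0,0,0],0],[[0,0,0.004],[0,0,0],0],[[0,0,0.004],[0,0,0],0]]}}

```text
time: 9.88
tool_pos: [0.4835, 0.0898, 0.2485]
orientation: [2.704, -0.0, 1.655]
wrist_force: [0.2, -0.2, 4.5]
finger_gap: -0.0002
gripper_force: 1.9
```

Request:
{"fn": "apply_moves", "kwargs": {"rows": [[[0,0,0.0005],[0,0,0],0],[[0,0,0.001],[0,0,0],0],[[0,0,0.001],[0,0,0],0]]}}

```text
time: 10.25
tool_pos: [0.4839, 0.09, 0.2479]
orientation: [2.704, 0.001, 1.655]
wrist_force: [-8.2, -1.8, 15.3]
finger_gap: -0.0
gripper_force: 8.0
```

Hard stop reached (about 17 N). Back away.

Request:
{"fn": "apply_moves", "kwargs": {"rows": [[[0,0,-0.01],[0,0,0],0],[[0,0,-0.04],[0,0,0],0],[[0,0,-0.08],[0,0,0],0],[[0,0,-0.09],[0,0,0],0.6],[[0,0,-0.09],[0,0,0],0.6],[[0,0,-0.09],[0,0,0],0.6],[[0,0,-0.09],[0,0,0],0.6],[[0,0,-0.09],[0,0,0],0.6]]}}

```text
time: 11.25
tool_pos: [0.4458, 0.0867, 0.3283]
orientation: [2.706, -0.001, 1.655]
wrist_force: [-0.2, -0.1, 0.6]
finger_gap: 0.0511
gripper_force: 0.0
```

Run:
```python
from h import *; import pickle
s=robot.read_state(); c=robot.get_calibration("wrist"); im=robot.get_image("wrist")
print(s['tool_pos'],s['wrist_force'],s['finger_gap'])
go(r2w(f2r((-.0018,.018,.0225))),Rtool(25),reach=HP,cur=s)
pickle.dump((c,s),open("w7.pkl","wb"))
print(blobs(im,'green',(220,100,400,400)),proj(c,np.array([r2w(f2r((-.002,.018,h))) for h in (.010,.026,.036)])))
sc=robot.get_image("scene"); a=cv2.resize(sc[220:340,190:310],None,fx=4,fy=4,interpolation=cv2.INTER_CUBIC)
cv2.imwrite("pics/w7.png",np.hstack([a,im[:,180:500]])[:,:,::-1])
```

```text
[0.44577123 0.08665929 0.32830438] [-0.24803858 -0.12800606  0.6013602 ] 0.051108797038895114
shift mm [-0.4  0.9 87. ] turn [-0.06 -0.05  0.04]
[([320.3, 234.1], [304, 232, 34, 6, 107]), ([320.0, 256.8], [305, 243, 30, 29, 649]), ([364.8, 340.1], [356, 329, 20, 33, 238])] [[319.32538355 245.8084009 ]
 [319.32883499 254.26800282]
 [319.33124742 260.16051337]]
```

View pics/w7.png

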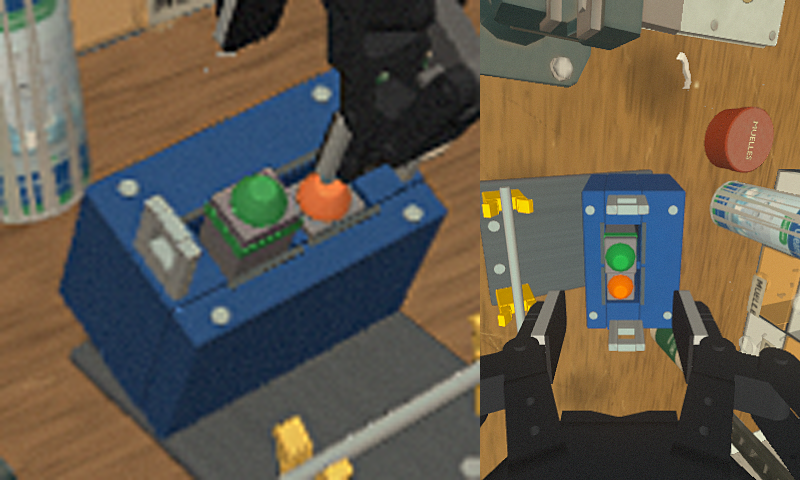

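The green cartridge has sprung out with its crown at (320,257) in the wrist view, as predicted; the orange is still latched. Grasp it.

Request:
{"fn": "apply_moves", "kwargs": {"rows": [[[-0.0005,0.001,0.04],[0,0,0],0.6],[[-0.0005,0.001,0.075],[0,0,0],0.6],[[-0.0005,0.001,0.086],[0,0,0],0.6],[[-0.0005,0.001,0.086],[0,0,0],0.6],[[-0.0005,0.001,0.086],[0,0,0],0],[[-0.0005,0.001,0.086],[0,0,0],0],[[-0.0005,0.001,0.086],[0,0,0],0],[[-0.0005,0.001,0.086],[0,0,0],0],[[-0.0005,0.001,0.086],[0,0,0],0]], "grip_force": 40}}

```text
time: 12.48
tool_pos: [0.4831, 0.0892, 0.2516]
orientation: [2.705, 0.0, 1.655]
wrist_force: [-0.0, 0.0, 2.3]
finger_gap: 0.0207
gripper_force: 43.7
```

Request:
{"fn": "apply_moves", "kwargs": {"rows": [[[0,0,-0.01],[0,0,0],0],[[0,0,-0.025],[0,0,0],0],[[0,0,-0.045],[0,0,0],0],[[0,0,-0.075],[0,0,0],0],[[0,0,-0.1],[0,0,0],0],[[0,0,-0.1],[0,0,0],0]]}}

```text
time: 13.22
tool_pos: [0.4408, 0.0858, 0.3433]
orientation: [2.702, 0.002, 1.654]
wrist_force: [0.0, -0.1, -1.2]
finger_gap: 0.0213
gripper_force: 43.5
```

Run:
```python
from h import *; import pickle
s=robot.read_state(); c=robot.get_calibration("wrist"); im=robot.get_image("wrist")
print(s['tool_pos'],s['wrist_force'],s['finger_gap'])
pickle.dump((c,s),open("w8.pkl","wb"))
print(blobs(im,'green',(220,200,420,480)))
# pocket from w2: rim corners by thresholding the grey rim
c2=pickle.load(open("w2.pkl","rb")); i2=cv2.imread("pics/w2.png")
g=cv2.cvtColor(i2,cv2.COLOR_BGR2GRAY)[280:390,60:185]; h=cv2.cvtColor(i2,cv2.COLOR_BGR2HSV)[280:390,60:185]
m=((h[:,:,1]<40)&(g>110)).astype(np.uint8); d=(g<45).astype(np.uint8)
for nm,mm in(("rim",m),("dark",d)):
    n,l,st,ce=cv2.connectedComponentsWithStats(mm); print(nm,[(st[i]+[60,280,0,0,0],) for i in range(1,n) if st[i][4]>100])
ct=robot.get_calibration("top"); t=robot.get_image("top")
a=cv2.resize(i2[270:400,50:190],None,fx=4,fy=4); b=cv2.resize(t[290:340,368:418],(260,260),interpolation=cv2.INTER_CUBIC)
P=np.zeros((520,800,3),np.uint8);P[:,:560]=a[:520];P[:260,560-20+0:800]=b[:,:,::-1];P[260:500,540:800]=cv2.resize(im[220:460,190:450][:,:,::-1],(260,240))
cv2.imwrite("pics/w8.png",P)
```

```text
[0.44078745 0.08577631 0.34327186] [ 0.03615875 -0.13449381 -1.16741202] 0.02130462477498219
[([407.4, 206.2], [407, 204, 2, 5, 9]), ([318.4, 294.0], [293, 290, 52, 9, 369]), ([318.6, 332.9], [295, 311, 48, 46, 1613]), ([382.0, 320.8], [377, 315, 11, 12, 25])]
rim [(array([  60,  280,  112,  110, 6183]),)]
dark [(array([ 97, 317,  54,  42, 818]),), (array([145, 362,  40,  28, 568]),)]
```

View pics/w8.png

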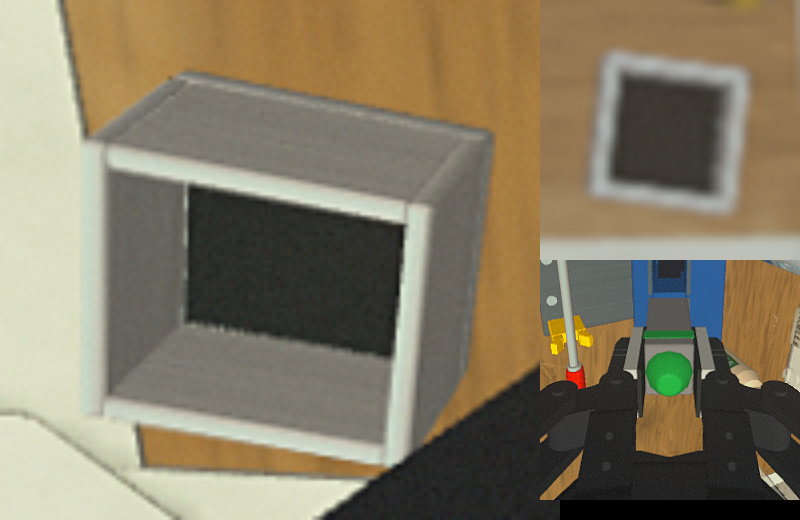

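The cartridge is held squarely, with its crown at (319,333) in the wrist view. The pocket rim's outer corners in w2 are near (70.5,304.5), (158,322), (147.5,386) and (70.5,373); the top view puts its centre at (392.7,315.4).

Run:
```python
from h import *; import pickle
c2=pickle.load(open("w2.pkl","rb")); p=onz(c2,[(70.5,304.5),(158,321.8),(147.5,386),(70.5,373)],.028); print(p,p.mean(0))
print([np.linalg.norm(p[i]-p[i-1]) for i in range(4)])
ct=robot.get_calibration("top"); print(onz(ct,[(392.7,315.4)],.028))
s=robot.read_state()
g=s['tool_pos']+R(s['orientation'])[:,2]*(HP+.0495); print("bottom",g)
go((.431,-.247,.20),Rtool(0,np.radians(-5)))
```

```text
[[ 0.4079883  -0.21167164  0.028     ]
 [ 0.46636784 -0.22113444  0.028     ]
 [ 0.45456912 -0.27890709  0.028     ]
 [ 0.39917788 -0.27063702  0.028     ]] [ 0.43202579 -0.24558755  0.028     ]
[np.float64(0.05961995412020033), np.float64(0.059141481117883386), np.float64(0.058965147131575746), np.float64(0.056005209947461575)]
[[ 0.43082975 -0.24815508  0.028     ]]
bottom [0.52665376 0.09261065 0.1563614 ]
shift mm [-330.6  -28.5  -27.6] turn [24.92 -2.09  9.66]
```

Request:
{"fn": "apply_moves", "kwargs": {"rows": [[[0,0,-0.03],[0,0,0],0],[[-0.05,-0.01,-0.035],[4,0,1.5],0],[[-0.1,-0.015,-0.035],[8,-0.7,3],0],[[-0.15,-0.02,-0.035],[13,-1,5],0],[[-0.2,-0.025,-0.035],[17,-1.4,7],0],[[-0.25,-0.028,-0.03],[21,-2,8.5],0],[[-0.3,-0.0285,-0.028],[24.9,-2.1,9.7],0],[[-0.3305,-0.0285,-0.0275],[24.9,-2.1,9.7],0],[[-0.3305,-0.0285,-0.0275],[24.9,-2.1,9.7],0],[[-0.3305,-0.0285,-0.0275],[24.9,-2.1,9.7],0]]}}

```text
time: 14.58
tool_pos: [0.4315, -0.2461, 0.3536]
orientation: [-3.14, -0.002, 1.484]
wrist_force: [0.1, 0.9, -0.4]
finger_gap: 0.021
gripper_force: 43.5
```

Run:
```python
from h import *; import pickle
s=robot.read_state(); c=robot.get_calibration("wrist"); im=robot.get_image("wrist")
print(s['tool_pos'],s['orientation'],s['wrist_force'],s['finger_gap'],s['joint_positions'])
print(blobs(im,'green',(220,200,420,480)))
go((.4315,-.247,.0615),Rtool(0,np.radians(-5)),cur=s)
cv2.imwrite("pics/w9.png",im[:,:,::-1]); pickle.dump((c,s),open("w9.pkl","wb"))
```

```text
[ 0.43146645 -0.24612227  0.35360846] [-3.14046410e+00 -2.04763542e-03  1.48385248e+00] [ 0.14858257  0.93482201 -0.43842808] 0.02103755482255116 [ 0.89556166  0.12143641 -0.4976184   1.8381555   0.0603887   1.19893562
  0.29203186]
[([318.7, 294.0], [293, 290, 52, 9, 367]), ([318.7, 332.9], [295, 311, 48, 46, 1621])]
shift mm [ -1.2   0.3 137.4] turn [-0.06 -0.12  0.02]
```

View pics/w9.png

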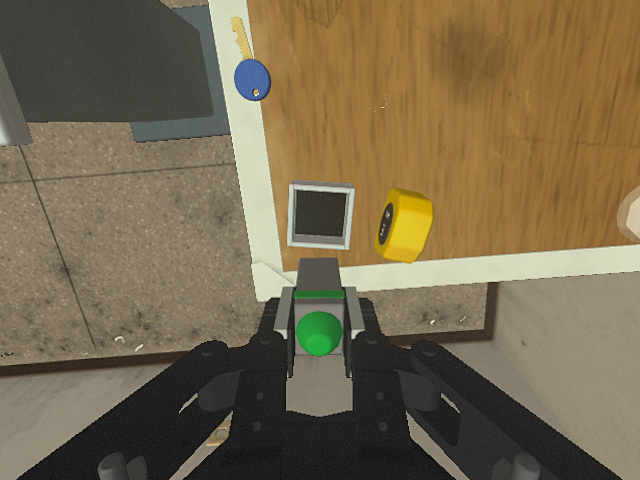

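The pocket centre is at (321,215), within 2 mm of under the cartridge; the tape measure at (405,225) is clear. Lower.

Request:
{"fn": "apply_moves", "kwargs": {"rows": [[[0,0.0015,0.04],[0,0,0],0],[[0,0.0015,0.08],[0,0,0],0],[[0,0.0015,0.11],[0,0,0],0],[[0,0.0015,0.128],[0,0,0],0],[[0,0.0015,0.136],[0,0,0],0],[[0,0.0015,0.139],[0,0,0],0],[[0,0.0015,0.139],[0,0,0],0]]}}

```text
time: 15.5
tool_pos: [0.4332, -0.2469, 0.2165]
orientation: [3.14, -0.0, 1.483]
wrist_force: [-0.7, -0.1, -0.5]
finger_gap: 0.0211
gripper_force: 43.5
```

Request:
{"fn": "apply_moves", "kwargs": {"rows": [[[0,0,0.002],[0,0,0],0],[[0,0,0.004],[0,0,0],0],[[0,0,0.005],[0,0,0],0],[[0,0,0.005],[0,0,0],0]]}}

```text
time: 16.0
tool_pos: [0.433, -0.2469, 0.2114]
orientation: [3.141, -0.0, 1.483]
wrist_force: [-3.2, 0.7, 7.3]
finger_gap: 0.0213
gripper_force: 44.5
```

Contact with the floor. Release gently and rise.

Request:
{"fn": "apply_moves", "kwargs": {"rows": [[[0,0,-0.0007],[0,0,0],0],[[0,0,-0.0007],[0,0,0],0.3],[[0,0,-0.0007],[0,0,0],0.4],[[0,0,-0.0007],[0,0,0],0.45],[[0,0,-0.0007],[0,0,0],0.45],[[0,0,-0.02],[0,0,0],0.45],[[0,0,-0.06],[0,0,0],0.45],[[0,0,-0.11],[0,0,0],0.45],[[0,0,-0.16],[0,0,0],0.45],[[0,0,-0.16],[0,0,0],0.45]]}}

```text
time: 17.25
tool_pos: [0.4337, -0.2471, 0.3747]
orientation: [3.135, 0.003, 1.483]
wrist_force: [-0.0, 0.1, 0.3]
finger_gap: 0.0388
gripper_force: 0.0
```

Run:
```python
from h import *
sc=robot.get_image("scene"); im=robot.get_image("wrist"); print(robot.read_state()['time'])
a=cv2.resize(sc[210:370,190:390],(500,400),interpolation=cv2.INTER_CUBIC); b=cv2.resize(sc[210:310,400:500],(200,200)); w=im[120:320,220:420]
cv2.imwrite("pics/w10.png",np.hstack([a,np.vstack([b,w])])[:,:,::-1])
```

```text
17.35
```

View pics/w10.png

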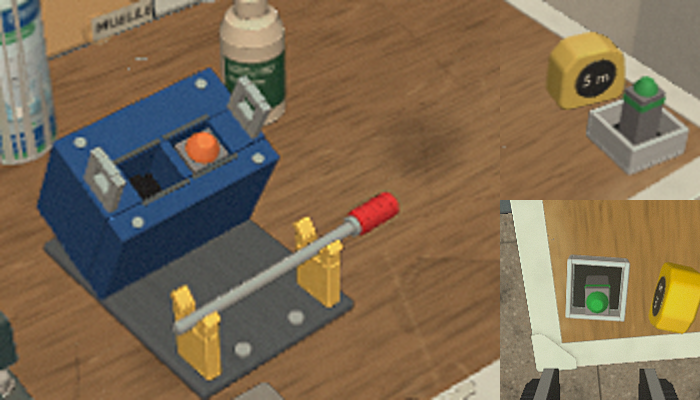

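The pin lies in both forks, the orange cartridge is still latched, and the green cartridge stands upright in the pocket with the tape and bottle in place.

```bash
python3 -c "
from station import robot
print(robot.hand_in())"
```

```text
the job is handed in; nothing more can be done
None
```

The job is handed in after about 17 s of robot time: the pin is parked in the forks, the green cartridge stands upright in the pocket, and the orange one is still latched; the bottle, tape measure and padlock were left alone. The hand-in returned no verdict.

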